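# Push both half lids of a bottle tote shut

## Task

The tote of filled bottles is ready to go: close it by pushing its two half lids over and fully down with the fingertips, first the plain half, then the lipped half so that its lip comes to lie over the plain one. The lids are only pushed, and the bottles in the tote and the things standing behind it are not lifted, tipped or shifted.

Things in the scene. Friction and masses are not known exactly. Their poses are not given: they have to be found in the camera images.
- tote: grey plastic tote fixed to the bench, 240 mm long (its x), 220 mm wide (its y), rim 130 mm high. Origin: centre of its underside, on the bench; x points roughly away from the robot, y roughly to its left, z up. Two half lids are hinged along the long rims (hinge axes along x at y = +110 and -110 mm, z = 130 mm). Six bottles stand inside, below the rim
- plain_half (a joint): plain half lid, hinged on the tote's +y (left) rim: 0 = shut flat, grows opening up and outward, 1.57 = upright, stop at 2.3. Flat panel 240 mm long, 108 mm from hinge to its straight free edge, 5 mm thick (z 130 to 135 mm when shut), no lip. 0.12 kg; its hinge is stiff (0.13 N m) and holds it at any angle, it does not fall shut; 1 to 3 N at the edge moves it
- lipped_half (a joint): lipped half lid, hinged on the tote's -y (right) rim; same panel, stiffness and values as the plain half, plus a raised strip on its outer face, 5 mm high, 96 to 120 mm from the hinge, and a central tab 90 mm long reaching out to 128 mm from the hinge. Shut, strip and tab lie over the plain half's edge, top at z = 140 mm
- plain_half_edge (a point): middle of the plain half's free edge, on its outer (upper when shut) face, 108 mm from the hinge axis and 5 mm off the plane of the panel's inner face, which contains the hinge axis
- lipped_half_edge (a point): middle of the lipped half's panel edge, 108 mm from the hinge axis and 5 mm off the panel's inner face, at the middle of the strip; the strip's top stands 5 mm further out
- bottle0: milky plastic bottle with a white cap, 60 mm in diameter, 112 mm high, standing loose in its own cell of the tote; origin: centre of its underside, z up. To be left standing there
- bottle1: milky plastic bottle with a white cap, 60 mm in diameter, 112 mm high, standing loose in its own cell of the tote; origin: centre of its underside, z up. To be left standing there
- bottle2: milky plastic bottle with a white cap, 60 mm in diameter, 112 mm high, standing loose in its own cell of the tote; origin: centre of its underside, z up. To be left standing there
- bottle3: milky plastic bottle with a white cap, 60 mm in diameter, 112 mm high, standing loose in its own cell of the tote; origin: centre of its underside, z up. To be left standing there
- bottle4: milky plastic bottle with a white cap, 60 mm in diameter, 112 mm high, standing loose in its own cell of the tote; origin: centre of its underside, z up. To be left standing there
- bottle5: milky plastic bottle with a white cap, 60 mm in diameter, 112 mm high, standing loose in its own cell of the tote; origin: centre of its underside, z up. To be left standing there
- tall_a: bystander: tall milky bottle with a white cap, 68 mm in diameter, 170 mm high, standing on the bench beyond the tote's far end; origin: centre of its underside
- tall_b: bystander: tall milky bottle with a white cap, 68 mm in diameter, 170 mm high, standing on the bench beyond the tote's far end; origin: centre of its underside
- label_roll: bystander: roll of white labels, 84 mm in diameter, 50 mm high, hole 40 mm, on the bench beyond the tote's far end; origin: centre of its underside
Mind the look-alikes: they are no part of the job. Leave any red look-alike of the bottle1 alone.

How it is judged:
On the way, in this order (a step that is already met when the one before it is completed fails the run):
1. the plain half is pushed fully shut (under 0.06 rad) while the lipped half is still up (over 0.3 rad) (value of joint plain_half below 0.06 rad and value of joint lipped_half above 0.3 rad), for 0.1 s.
2. the lipped half is pushed fully shut over it (both under 0.06 rad) (value of joint each of plain_half, lipped_half below 0.06 rad), for 0.1 s.
At the end, for the whole second after the job is handed in: Both half lids are shut and at rest (each within 0.06 rad of flat, under 0.05 rad/s); all bottles and the label roll stand upright (within 0.15 rad) and within 30 mm of where they began (all of step 2 and velocity of joint each of plain_half, lipped_half below 0.05 rad/s and distance of each of bottle0, bottle1, bottle2, bottle3, bottle4, bottle5, tall_a, tall_b, label_roll from where it was at the start of the episode below 0.03 m and angle between each of bottle0, bottle1, bottle2, bottle3, bottle4, bottle5, tall_a, tall_b, label_roll's own z axis and vertical below 0.15 rad); the robot touches nothing.
It fails at once if a bottle in the tote is lifted or tipped (height (world z) of any of bottle0, bottle1, bottle2, bottle3, bottle4, bottle5 above 0.03 m or angle between any of bottle0, bottle1, bottle2, bottle3, bottle4, bottle5's own z axis and vertical above 0.3 rad).
It fails at once if a tall bottle or the label roll is lifted, tipped or shifted by more than 30 mm (distance of any of tall_a, tall_b, label_roll from where it was at the start of the episode above 0.03 m or angle between any of tall_a, tall_b, label_roll's own z axis and vertical above 0.3 rad).
It fails at once if the lipped half is pushed down while the plain half is still up (value of joint lipped_half below 0.3 rad and value of joint plain_half above 0.12 rad).
It also fails if it takes over 50 s, if anything falls off the work surface, if the arm or the gripper's body presses on something with over 40 N, if the wrist force passes 120 N, or if a joint passes its speed limit or range.

## Robot

A 7-joint arm with a two-finger parallel gripper is mounted at the origin on the work surface. World frame = base frame: x ahead of the robot, y to its left, z up, the work surface at z = 0. Lengths are in m, angles in rad, forces in N, time in s.
With the tool pointing down it reaches from about 0.35 to 0.9 m from the base axis. Payload 8.1 kg.
Tool frame: the origin (TCP) lies midway between the tips of the shut fingers; the grasp point (between the pads) lies 19 mm behind it; z points along the fingers, y is the line along which they close (so a half turn about z gives the same grasp; the last joint's range is limited). The gripper opens to 92 mm and grips with 3 to 60 N. Pads are 19 mm wide; open, the fingers measure 130 mm over their backs; the gripper's body (75 mm by 190 mm) begins 47 mm behind the grasp point.
Start: joints at [1.114, 0.434, 0.025, 1.573, -0.012, 1.134, -0.075], TCP at [0.217, -0.586, 0.227] pointing down, gripper open.
Joint ranges: [-2.62, 2.62], [-0.44, 2.09], [-1.27, 1.32], [0.08, 2.57], [-1.32, 4.46], [0.12, 2], [-2.74, 2.74]. Speed limits (rad/s): [2.22, 2.22, 3.01, 3.01, 3.14, 3.14, 3.14].

## Interface

Orientations are given as a rotation vector (axis times angle).
In Python, from cell import arm gives the robot as it stands.
- The arm moves only by the tool arm_command, never from a script. Its arguments are lists of equal length, an entry for each row: "dp": the shift along the tool's x, y, z in units of 25 mm (1.0 is 25 mm), a list of three; "angular": the turn, a rotation vector about the tool's x, y, z in units of 0.15 rad (1.0 is 0.15 rad), a list of three; "claw": the opening, from 0 (shut) to 1 (fully open). In form: {"dp": [[x, y, z], ...], "angular": [[rx, ry, rz], ...], "claw": [claw, ...]}. A call has 1 to 10 rows; each row shifts and turns the commanded pose from where the row before left it, along the tool's axes as they then stand; what a row does not reach is not made up. A row lasts 1/10 s, in which the tool goes at most 50 mm and 8.59 degrees, less where a joint would pass 70% of its speed; a pose out of reach is approached as far as the arm can. A call with a number of a shift or a turn outside -1 to 1 is refused whole. A call with a gripper value outside its range is refused whole. The fingers move at their own pace and stop on an object; "force" is the grip in N (left out, the last holds). Time passes only in rows, so rows that do not move let the fingers close. It gives the time, the measured TCP pose, the force, the opening and the grip force at its end, in the units of the state.
- arm.observe(): the state, without advancing time (a new reading comes with each control period).
- arm.get_image(name): name is "scene" or "top"; returns a dict with "frame" (480x640x3 uint8, red, green, blue), "z_map" (480x640 float32, m along the optical axis (not along the pixel's ray), 0 where there is no reading), "K" (3x3 intrinsics, pixels), "R" (3x3) and "t" (3): a world point X has camera coordinates R X + t. Camera axes: x right, y down, z forward; pixel columns grow to the right and rows downward; lengths in m; the calibration is good to about 2 mm. A picture is of the moment at which its call begins.
- arm.sign_off(): hands the job in; it is judged then, once.
The state is a dict: "clock": time; "joints": joint angles; "dq": joint speeds; "joint_efforts": joint torques, N m; "position": TCP position; "ee_rot": TCP orientation; "force": force on the tool from outside, world axes, zero at the start; "ft_torque": the same for the moment, N m; "width": opening from 0.0 (shut) to 1.0 (fully open); "gripper_force": force on a finger pad.
Only numpy, scipy, OpenCV 4.12 (cv2) and the standard library are available. Lean on these libraries where they do the work, as an engineer would, in place of code of your own. Each camera call takes 0.05 s, during which the arm holds its last target. There are 200 camera calls.

## Working session

There is one attempt and no reset: what is moved stays moved. The work goes in short steps, Python scripts to look and compute and a tool call to move; the robot and the scene stay as the last step left them, time stands still between calls to the robot, and variables do not carry over. Pictures are saved under pics/ and viewed, at most 10 in all, crops included, and the job is handed in when it is done.

Besides the shell and the picture viewer there is one more tool, called after "Call:" as name(argument=value, ...), one argument or row to a line, values as JSON. arm_command: Moves the arm, as the interface text tells. Its arguments: {"type":"object","properties":{"dp":{"type":"array","items":{"type":"array","items":{"type":"number"}}},"angular":{"type":"array","items":{"type":"array","items":{"type":"number"}}},"claw":{"type":"array","items":{"type":"number"}},"force":{"type":"number"}},"required":["dp","angular","claw"]}

```bash
mkdir -p pics; cat > h.py <<'E'
import numpy as np, cv2
from cell import arm
def cloud(im):
    z=im["z_map"]; K=im["K"]; v,u=np.mgrid[:480,:640]
    P=np.stack([(u-K[0,2])/K[0,0]*z,(v-K[1,2])/K[1,1]*z,z],-1)
    W=(P-im["t"])@im["R"]; W[z==0]=np.nan
    return W
E
python3 - <<'E'
from h import *
for n in("scene","top"):
    im=arm.get_image(n); cv2.imwrite(f"pics/{n}0.png",im["frame"][:,:,::-1]); np.savez(f"{n}0.npz",**im)
    print(n,-im["R"].T@im["t"],im["K"][0,0])
s=arm.observe(); print({k:np.round(v,3) for k,v in s.items()})
E
```

```text
scene [0.3970214  0.40816658 0.9320184 ] 569.0998848305817
top [0.45705687 0.02363561 0.96209733] 471.80726448442505
{'clock': np.float64(0.1), 'joints': array([ 1.114,  0.435,  0.025,  1.574, -0.012,  1.134, -0.075]), 'dq': array([-0.001, -0.001, -0.001, -0.002,  0.001, -0.   , -0.001]), 'joint_efforts': array([ 3.0000e-03, -6.6912e+01,  9.8800e-01, -3.1514e+01, -6.1000e-02,
        3.7000e-02,  0.0000e+00]), 'position': array([ 0.216, -0.586,  0.226]), 'ee_rot': array([-3.091e+00, -5.530e-01,  1.000e-03]), 'force': array([0.063, 0.802, 0.062]), 'ft_torque': array([-0.008,  0.032,  0.013]), 'gripper_force': np.float64(0.0), 'width': np.float64(0.999)}
```

View pics/scene0.png

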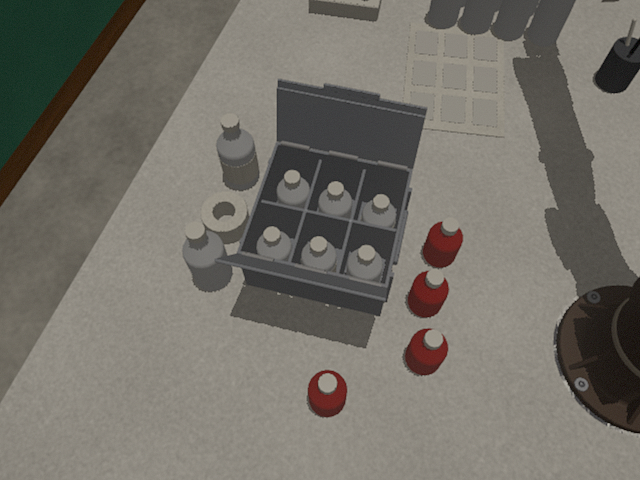

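View pics/top0.png

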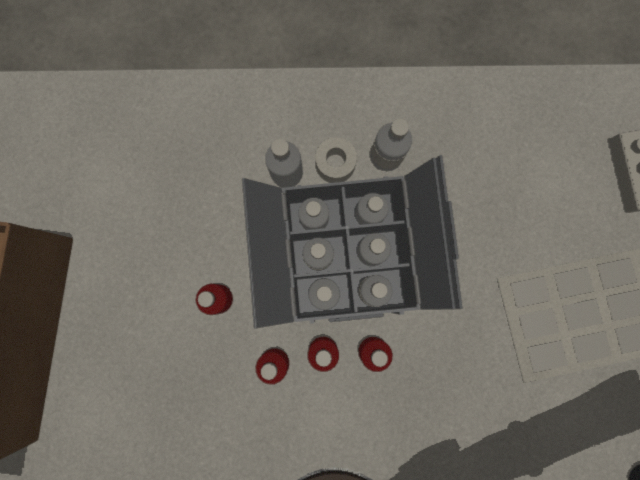

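Scene view: the tote is open with six bottles. In the top view, the plain lid is on the left (u≈245–295) and the lipped lid on the right (u≈410–460). Red bottles stand on the near and left sides; the tall bottles and roll are beyond the far end (v≈120–185).

```bash
python3 - <<'E'
from h import *
im=np.load("top0.npz"); W=cloud(im); g=W[160:335,235:470].reshape(-1,3); g=g[~np.isnan(g[:,0])]
f=im["frame"][160:335,235:470].reshape(-1,3)
r=g[(g[:,2]>.126)&(g[:,2]<.134)]
rect=cv2.minAreaRect((r[:,:2]*1000).astype(np.float32)); print("rim",len(r),rect); 
def seg(u0,u1,v0,v1):
    p=W[v0:v1,u0:u1].reshape(-1,3); p=p[p[:,2]>.14]
    for _ in range(5):
        c=p.mean(0); n=np.linalg.svd(p-c,full_matrices=False)[2][2]; d=abs((p-c)@n); p=p[d<max(.004,0*d.max())] if _>0 else p[d<.02]
    n*=np.sign(n[2]) ; print("plane c",c.round(4),"n",n.round(3),len(p),"elev normal->",np.degrees(np.arccos(n[2])))
    print(" min/max",p.min(0).round(3),p.max(0).round(3))
    print(" azim normal",np.degrees(np.arctan2(n[1],n[0])))
    hi=p[p[:,2]>p[:,2].max()-.008]; print(" top edge ends",hi[hi[:,0].argmin()].round(3),hi[hi[:,0].argmax()].round(3))
    lo=p[p[:,2]<.145];print(" low",lo[lo[:,0].argmin()].round(3),lo[lo[:,0].argmax()].round(3))
seg(240,296,175,330); seg(404,465,155,315)
# objects: bottles etc above
for name,(u,v) in dict(ta=(280,148),tb=(400,129),red0=(206,299),red1=(268,371),red2=(323,358),red3=(379,358),b=(313,208),roll=(322,160)).items(): print(name,np.nanmedian(W[v-2:v+3,u-2:u+3].reshape(-1,3),0).round(3))
E
```

```text
rim 1655 ((570.6171264648438, -20.781997680664062), (293.2957763671875, 235.5873565673828), 5.291687488555908)
plane c [0.5296 0.1137 0.1859] n [ 0.078 -0.857  0.509] 5214 elev normal-> 59.415590721639
 min/max [0.41  0.076 0.14 ] [0.653 0.148 0.225]
 azim normal -84.81609921843173
 top edge ends [0.41  0.126 0.22 ] [0.649 0.145 0.22 ]
 low [0.415 0.076 0.14 ] [0.652 0.099 0.141]
plane c [ 0.5541 -0.159   0.2021] n [-0.086  0.949  0.302] 5618 elev normal-> 72.41567692945392
 min/max [ 0.436 -0.186  0.14 ] [ 0.677 -0.13   0.255]
 azim normal 95.1733735753321
 top edge ends [ 0.461 -0.183  0.247] [ 0.602 -0.172  0.249]
 low [ 0.436 -0.153  0.141] [ 0.674 -0.13   0.141]
ta [0.715 0.092 0.17 ]
tb [ 0.747 -0.117  0.17 ]
red0 [0.455 0.229 0.111]
red1 [0.329 0.117 0.112]
red2 [0.351 0.02  0.111]
red3 [ 0.35  -0.079  0.112]
b [0.619 0.036 0.117]
roll [0.728 0.018 0.049]
```

Call:
arm_command(
  dp=[
    [0,0,-0.5],
    [0,0,-0.5],
    [0,0,-0.5],
    [0,0,-0.5],
    [0,0,-0.5],
    [0,0,-0.5],
    [0,0,-0.5],
    [0,0,-0.5],
    [0,0,0],
    [0,0,0],
  ],
  angular=[
    [0,0,-1],
    [0,0,-1],
    [0,0,-1],
    [0,0,-1],
    [0,0,-1],
    [0,0,-1],
    [0,0,-1],
    [0,0,-1],
    [0,0,-0.73],
    [0,0,0],
  ],
  claw=[0,0,0,0,0,0,0,0,0,0],
  force=20,
)

```text
clock: 1.1
position: [0.2163, -0.5863, 0.3266]
ee_rot: [-2.115, -2.323, -0.0]
force: [-0.3, -0.0, -0.1]
width: 0.179
gripper_force: 0.0
```

Call:
arm_command(
  dp=[
    [1,0.5,0],
    [1,0.5,0],
    [1,0.5,0],
    [1,0.5,0],
    [1,0.5,0],
    [1,0.5,0],
    [1,0.5,0],
    [1,0.5,0],
    [1,0.5,0],
    [1,0.5,0],
  ],
  angular=[
    [0,0,0],
    [0,0,0],
    [0,0,0],
    [0,0,0],
    [0,0,0],
    [0,0,0],
    [0,0,0],
    [0,0,0],
    [0,0,0],
    [0,0,0],
  ],
  claw=[0,0,0,0,0,0,0,0,0,0],
)

```text
clock: 2.1
position: [0.3179, -0.3245, 0.3262]
ee_rot: [-2.121, -2.317, -0.0]
force: [0.5, -0.9, -0.3]
width: 0.005
gripper_force: 0.0
```

Call:
arm_command(
  dp=[
    [1,0.5,0],
    [1,0.5,0],
    [1,0.5,0],
    [1,0.5,0],
    [1,0.5,0],
    [1,0.5,0],
    [1,0.5,0],
    [1,0.5,0],
    [1,0.5,0],
    [1,0.5,0],
  ],
  angular=[
    [0,0,0],
    [0,0,0],
    [0,0,0],
    [0,0,0],
    [0,0,0],
    [0,0,0],
    [0,0,0],
    [0,0,0],
    [0,0,0],
    [0,0,0],
  ],
  claw=[0,0,0,0,0,0,0,0,0,0],
)

```text
clock: 3.1
position: [0.4192, -0.0643, 0.3263]
ee_rot: [-2.121, -2.317, 0.001]
force: [1.0, 0.0, 0.1]
width: 0.006
gripper_force: 0.0
```

Call:
arm_command(
  dp=[
    [1,0.5,0],
    [1,0.5,0],
    [1,0.5,0],
    [1,0.5,0],
    [1,0.5,0],
    [1,0.5,0],
    [1,0.5,0],
    [1,0.5,0],
    [1,0.5,0],
    [1,0.5,0],
  ],
  angular=[
    [0,0,0],
    [0,0,0],
    [0,0,0],
    [0,0,0],
    [0,0,0],
    [0,0,0],
    [0,0,0],
    [0,0,0],
    [0,0,0],
    [0,0,0],
  ],
  claw=[0,0,0,0,0,0,0,0,0,0],
)

```text
clock: 4.1
position: [0.5208, 0.1959, 0.3259]
ee_rot: [-2.121, -2.317, 0.002]
force: [1.1, -0.7, 0.9]
width: 0.008
gripper_force: 0.0
```

Call:
arm_command(
  dp=[
    [0,0,0.9],
    [0,0,0.9],
    [0,0,0.9],
    [0,0,0.9],
    [0,0,0.9],
    [0,0,0.9],
    [0,0,0],
  ],
  angular=[
    [0,0,0],
    [0,0,0],
    [0,0,0],
    [0,0,0],
    [0,0,0],
    [0,0,0],
    [0,0,0],
  ],
  claw=[0,0,0,0,0,0,0],
)

```text
clock: 4.8
position: [0.5189, 0.1937, 0.1885]
ee_rot: [-2.118, -2.317, 0.009]
force: [-0.1, -0.5, 0.1]
width: 0.005
gripper_force: 0.0
```

Call:
arm_command(
  dp=[
    [-0.5,0,0],
    [-0.5,0,0],
    [-0.5,0,0],
    [-0.4,0,0],
    [-0.4,0,0],
    [-0.4,0,0],
    [-0.4,0,0],
    [-0.4,0,0],
    [-0.4,0,0],
    [-0.1,0,0],
  ],
  angular=[
    [0,0,0],
    [0,0,0],
    [0,0,0],
    [0,0,0],
    [0,0,0],
    [0,0,0],
    [0,0,0],
    [0,0,0],
    [0,0,0],
    [0,0,0],
  ],
  claw=[0,0,0,0,0,0,0,0,0,0],
)

```text
clock: 5.8
position: [0.53, 0.0939, 0.1915]
ee_rot: [2.118, 2.32, -0.001]
force: [-0.7, 2.8, 1.4]
width: 0.005
gripper_force: 1.1
```

```bash
python3 - <<'E'
from h import *
im=arm.get_image("scene"); cv2.imwrite("pics/s1.png",im["frame"][:,:,::-1])
E
```

```text
(no output)
```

View pics/s1.png

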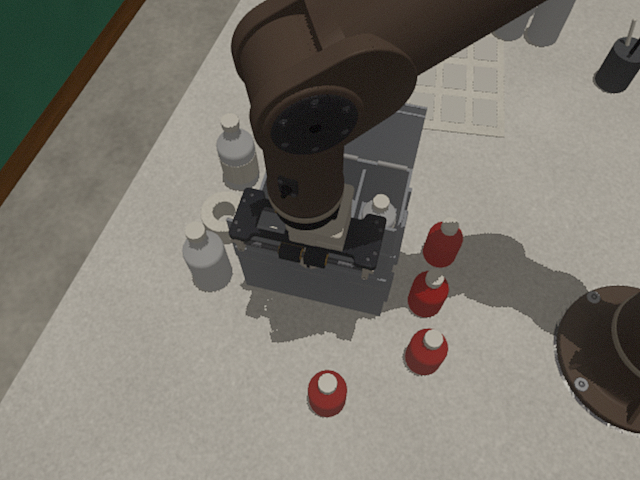

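The picture shows the fingertip at about (310,258) behind the plain half, which is now upright. The force reading is 2.8 N, and the tall bottles and roll are untouched. I'll continue the arc.

Call:
arm_command(
  dp=[
    [-0.36,0,0],
    [-0.36,0,0],
    [-0.36,0,-0.04],
    [-0.36,0,-0.04],
    [-0.36,0,0.1],
    [-0.36,0,0.1],
    [-0.36,0,0.12],
    [-0.3,0,0.25],
    [-0.25,0,0.3],
    [-0.25,0,0.3],
  ],
  angular=[
    [0,0,0],
    [0,0,0],
    [0,0,0],
    [0,0,0],
    [0,0,0],
    [0,0,0],
    [0,0,0],
    [0,0,0],
    [0,0,0],
    [0,0,0],
  ],
  claw=[0,0,0,0,0,0,0,0,0,0],
)

```text
clock: 6.85
position: [0.5375, 0.0123, 0.1637]
ee_rot: [-2.116, -2.322, 0.0]
force: [-0.3, 1.1, -0.2]
width: 0.003
gripper_force: 0.5
```

Call:
arm_command(
  dp=[
    [-0.2,0,0.3],
    [-0.2,0,0.3],
    [-0.2,0,0.3],
    [-0.1,0,0.25],
    [0,0,0.15],
    [0,0,0],
  ],
  angular=[
    [0,0,0],
    [0,0,0],
    [0,0,0],
    [0,0,0],
    [0,0,0],
    [0,0,0],
  ],
  claw=[0,0,0,0,0,0],
)

```text
clock: 7.45
position: [0.5393, -0.005, 0.1347]
ee_rot: [2.115, 2.319, -0.002]
force: [-13.9, -3.6, 37.3]
width: 0.004
gripper_force: 18.8
```

Call:
arm_command(
  dp=[
    [0,0,-0.5],
    [0,0,-1],
    [0,0,-1],
    [0,0,-1],
    [0,0,-1],
    [0,0,-1],
    [0,0,-1],
    [0,0,-1],
    [0,0,0],
  ],
  angular=[
    [0,0,0],
    [0,0,0],
    [0,0,0],
    [0,0,0],
    [0,0,0],
    [0,0,0],
    [0,0,0],
    [0,0,0],
    [0,0,0],
  ],
  claw=[0,0,0,0,0,0,0,0,0],
)

```text
clock: 8.35
position: [0.5407, -0.0041, 0.3225]
ee_rot: [2.114, 2.319, 0.005]
force: [1.1, -0.4, 0.1]
width: 0.005
gripper_force: 0.0
```

Call:
arm_command(
  dp=[
    [-1,0,0],
    [-1,0,0],
    [-1,0,0],
    [-1,0,0],
    [-1,0,0],
    [-1,0,0],
    [-1,0,0],
    [-1,0,0],
    [-1,0,0],
    [-1,0,0],
  ],
  angular=[
    [0,0,0],
    [0,0,0],
    [0,0,0],
    [0,0,0],
    [0,0,0],
    [0,0,0],
    [0,0,0],
    [0,0,0],
    [0,0,0],
    [0,0,0],
  ],
  claw=[0,0,0,0,0,0,0,0,0,0],
)

```text
clock: 9.35
position: [0.562, -0.2547, 0.3184]
ee_rot: [-2.116, -2.321, 0.001]
force: [0.8, -0.3, -0.5]
width: 0.006
gripper_force: 0.0
```

```bash
python3 - <<'E'
from h import *
im=arm.get_image("scene"); cv2.imwrite("pics/s2.png",im["frame"][:,:,::-1])
W=cloud(im);C=np.array([.5445,-.028]);ex=np.array([.996,.0906]);ey=np.array([-.0906,.996])
d=W[...,:2]-C; a=d@ex;b=d@ey
for lo in np.arange(-.02,.11,.02):
    m=(abs(a)<.1)&(b>lo)&(b<lo+.02)&(W[...,2]>.05)&(W[...,2]<.2); print(round(lo,2),m.sum(),np.nanmedian(W[...,2][m]).round(4) if m.any() else None)
print(arm.observe()["position"],arm.observe()["force"])
E
```

```text
-0.02 33 0.1121
0.0 1230 0.136
0.02 1390 0.136
0.04 1422 0.136
0.06 1388 0.1366
0.08 1589 0.1364
0.1 3234 0.1078
[ 0.56148412 -0.26031889  0.3176943 ] [ 0.09377607 -4.36362925 -0.29837753]
```

View pics/s2.png

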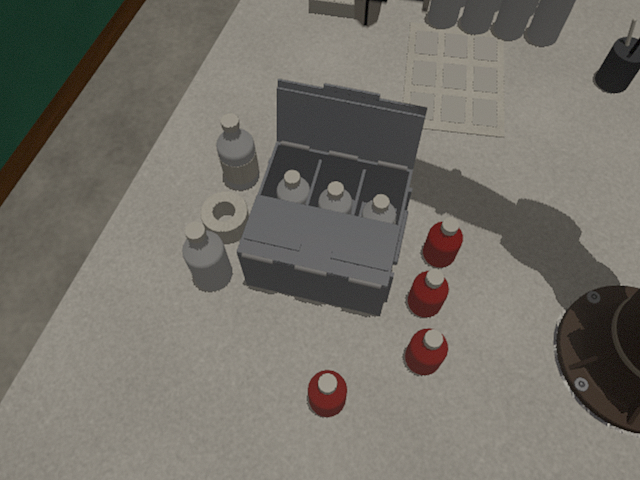

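The picture shows the plain half lying flat (z≈0.136 across its width), with the bottles and bystanders in place. The lipped half is still up. Next I'll push it the same way.

Call:
arm_command(
  dp=[
    [0,0,0.85],
    [0,0,0.85],
    [0,0,0.85],
    [0,0,0.85],
    [0,0,0.85],
    [0,0,0.85],
    [0,0,0],
  ],
  angular=[
    [0,0,0],
    [0,0,0],
    [0,0,0],
    [0,0,0],
    [0,0,0],
    [0,0,0],
    [0,0,0],
  ],
  claw=[0,0,0,0,0,0,0],
)

```text
clock: 10.1
position: [0.56, -0.2532, 0.1883]
ee_rot: [-2.113, -2.318, 0.004]
force: [-0.1, 0.2, -1.6]
width: 0.006
gripper_force: 0.0
```

Call:
arm_command(
  dp=[
    [0.5,0,0],
    [0.5,0,0],
    [0.5,0,0],
    [0.45,0,0],
    [0.45,0,0],
    [0.45,0,0],
    [0.45,0,0],
    [0.45,0,0],
    [0.4,0,0],
    [0.2,0,0],
  ],
  angular=[
    [0,0,0],
    [0,0,0],
    [0,0,0],
    [0,0,0],
    [0,0,0],
    [0,0,0],
    [0,0,0],
    [0,0,0],
    [0,0,0],
    [0,0,0],
  ],
  claw=[0,0,0,0,0,0,0,0,0,0],
)

```text
clock: 11.1
position: [0.5532, -0.1452, 0.1946]
ee_rot: [2.114, 2.318, 0.001]
force: [0.4, -1.1, 1.1]
width: 0.0
gripper_force: 0.7
```

Call:
arm_command(
  dp=[
    [0.3,0,0],
    [0.3,0,0],
    [0.3,0,0.05],
    [0.3,0,0.05],
    [0.35,0,0.1],
    [0.35,0,0.1],
    [0.34,0,0.12],
    [0.27,0,0.25],
    [0.25,0,0.3],
    [0.25,0,0.3],
  ],
  angular=[
    [0,0,0],
    [0,0,0],
    [0,0,0],
    [0,0,0],
    [0,0,0],
    [0,0,0],
    [0,0,0],
    [0,0,0],
    [0,0,0],
    [0,0,0],
  ],
  claw=[0,0,0,0,0,0,0,0,0,0],
)

```text
clock: 12.1
position: [0.5452, -0.0697, 0.1595]
ee_rot: [-2.116, -2.322, 0.0]
force: [0.3, -0.8, 0.7]
width: 0.008
gripper_force: 0.4
```

Call:
arm_command(
  dp=[
    [0.15,0,0.3],
    [0.1,0,0.3],
    [0.1,0,0.3],
    [0,0,0.2],
    [0,0,0.1],
    [0,0,0],
  ],
  angular=[
    [0,0,0],
    [0,0,0],
    [0,0,0],
    [0,0,0],
    [0,0,0],
    [0,0,0],
  ],
  claw=[0,0,0,0,0,0],
)

```text
clock: 12.7
position: [0.5446, -0.061, 0.1345]
ee_rot: [2.114, 2.32, -0.001]
force: [-20.2, -0.8, 55.0]
width: 0.01
gripper_force: 27.3
```

Pressed down with firm contact. I'll retreat upward and check.

Call:
arm_command(
  dp=[
    [0,0,-0.5],
    [0,0,-1],
    [0,0,-1],
    [0,0,-1],
    [0,0,-1],
    [0,0,-1],
    [-1,0,-1],
    [-1,0,-1],
    [-1,0,0],
    [-1,0,0],
  ],
  angular=[
    [0,0,0],
    [0,0,0],
    [0,0,0],
    [0,0,0],
    [0,0,0],
    [0,0,0],
    [0,0,0],
    [0,0,0],
    [0,0,0],
    [0,0,0],
  ],
  claw=[0,0,0,0,0,0,0,0,0,0],
)

```text
clock: 13.7
position: [0.5541, -0.1622, 0.3183]
ee_rot: [2.116, 2.32, 0.001]
force: [-0.6, -0.6, -0.3]
width: 0.008
gripper_force: 0.0
```

Call:
arm_command(
  dp=[
    [-1,0,0],
    [-1,0,0],
    [-1,0,0],
    [-1,0,0],
    [-1,0,0],
    [0,0,0],
    [0,0,0],
  ],
  angular=[
    [0,0,0],
    [0,0,0],
    [0,0,0],
    [0,0,0],
    [0,0,0],
    [0,0,0],
    [0,0,0],
  ],
  claw=[0,0,0,0,0,0,0],
)

```text
clock: 14.4
position: [0.5651, -0.2859, 0.317]
ee_rot: [-2.117, -2.32, -0.0]
force: [0.5, 0.0, -0.1]
width: 0.011
gripper_force: 0.0
```

```bash
python3 - <<'E'
from h import *
im=arm.get_image("scene"); cv2.imwrite("pics/s3.png",im["frame"][:,:,::-1])
W=cloud(im);C=np.array([.5445,-.028]);ex=np.array([.996,.0906]);ey=np.array([-.0906,.996])
d=W[...,:2]-C; a=d@ex;b=d@ey
for lo in np.arange(-.12,.11,.02):
    m=(abs(a)<.1)&(b>lo)&(b<lo+.02)&(W[...,2]>.05)&(W[...,2]<.2); print(round(lo,2),m.sum(),np.nanmedian(W[...,2][m]).round(4) if m.any() else None)
print(arm.observe()["position"],arm.observe()["force"])
E
```

```text
-0.12 715 0.1359
-0.1 1164 0.136
-0.08 1203 0.1361
-0.06 1224 0.136
-0.04 1288 0.136
-0.02 1111 0.1407
0.0 1545 0.1396
0.02 1394 0.136
0.04 1429 0.136
0.06 1389 0.1366
0.08 1587 0.1364
0.1 3232 0.1078
[ 0.5653052  -0.28482416  0.31732058] [-0.08993566  1.02537948  0.26265941]
```

View pics/s3.png

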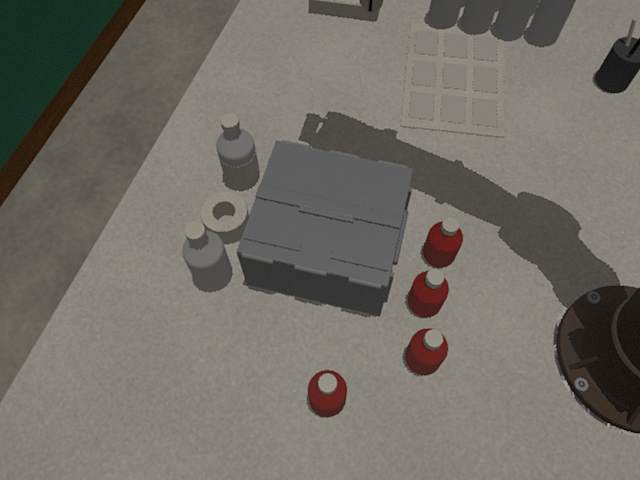

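The picture shows both halves flat, with the panels at z≈0.136 and the strip at 0.140 over the plain edge (around (330,210)). The bystanders are where they began and the arm is clear.

```bash
python3 -c "
from cell import arm
print(arm.sign_off())"
```

```text
the job is handed in; nothing more can be done
None
```

The tote is closed and handed in: the plain half was shut first, then the lipped half over it. The last image shows both lids flat and the standing bottles and label roll where they began; the hand-in gave no verdict.

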